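# Load the hardness tester's weight carrier

### The job

Load the hardness tester's weight carrier: thread the three ring-shaped steel weights onto its rod, the widest first at the bottom, then the middle one, then the narrowest, each lying flat on the one below, and finish with the knobbed cap, knob up, over the end of the rod, sitting on the narrowest weight. Lower each piece into place rather than letting it drop, and leave the brass test block and the two black specimens where they are.

Things in the scene. Friction and masses are not known exactly. Their poses are not given: they have to be found in the camera images.
- carrier: weight carrier, fixed to the bench and standing upright: a round dark steel pan, 78 mm diameter and 10 mm thick, with a bright steel rod of 12 mm diameter rising from its centre to 68 mm above the bench (the last 6 mm taper to a 6 mm tip). Origin on the rod's axis at the pan's underside (bench level); z up along the rod
- wide_mid (a point): the widest of the three flat steel annular weights: outer diameter 66 mm, round through-hole 20 mm, 16 mm thick, about 390 g. It lies flat and loose. This point is its centre, on the hole's axis, half-way up (8 mm above its underside); z is its axis.
- middle_mid (a point): the middle of the three flat steel annular weights: outer diameter 52 mm, round through-hole 20 mm, 16 mm thick, about 227 g. It lies flat and loose. This point is its centre, on the hole's axis, half-way up (8 mm above its underside); z is its axis.
- narrow_mid (a point): the narrowest of the three flat steel annular weights: outer diameter 38 mm, round through-hole 20 mm, 16 mm thick, about 102 g. It lies flat and loose. This point is its centre, on the hole's axis, half-way up (8 mm above its underside); z is its axis.
- cap_mid (a point): aluminium cap, standing loose with its knob up, 34 mm high, about 90 g: a round skirt of 34 mm diameter and 16 mm height with a blind bore (20 mm diameter, 12 mm deep, open below) and on top of it a plain cylindrical knob of 20 mm diameter and 18 mm height to hold it by. This point is on its axis half-way up (17 mm above its underside, 1 mm above the foot of the knob); z up along its axis
- test_block: loose rectangular brass test block, 40 x 60 x 12 mm (x, y, z), to be left alone; origin at the centre of its underside
- specimen0: loose black resin specimen mount, a cylinder of 30 mm diameter and 20 mm height with a small bright square on top, to be left alone; origin at the centre of its underside
- specimen1: a second specimen mount, the same as the other, to be left alone; origin at the centre of its underside
Mind the look-alikes: they are no part of the job. Leave any blue or brown look-alike of the part that bears middle_mid alone.

How it is judged:
By the outcome, as a careful person would: the job done as asked, in the order asked, and still so for the second after the job is handed in, with the robot touching nothing.
It also fails if it takes over 96 s, if anything falls off the work surface, if the arm or the gripper's body presses on something with over 40 N, if the wrist force passes 120 N, or if a joint passes its speed limit or range.

### The arm

A 7-joint arm with a two-finger parallel gripper is mounted at the origin on the work surface. World frame = base frame: x ahead of the robot, y to its left, z up, the work surface at z = 0. Lengths are in m, angles in rad, forces in N, time in s.
With the tool pointing down it reaches from about 0.4 to 0.85 m from the base axis. Payload 4.5 kg.
Tool frame: the origin (TCP) lies at the centre of the arm's flange, where the gripper is bolted on; the fingertips stand 166 mm ahead of it and the grasp point (between the pads) lies 147 mm ahead of it (r.grip_depth is the distance from the TCP to the grasp point, in m); z points along the fingers, y is the line along which they close (so a half turn about z gives the same grasp; the last joint's range is limited). The gripper opens to 88 mm and grips with 3 to 60 N. Pads are 18 mm wide; open, the fingers measure 123 mm over their backs; the gripper's body (75 mm by 187 mm) begins 45 mm behind the grasp point.
Start: joints at [1.249, 0.689, -0.195, 1.565, 0.157, 0.902, -0.215], TCP at [0.218, -0.586, 0.405] pointing down, gripper open.
Joint ranges: [-3.01, 3.01], [-0.46, 2.08], [-1.47, 1.51], [0.13, 2.56], [-1, 4.14], [0.04, 2.09], [-2.66, 2.66]. Speed limits (rad/s): [2.57, 2.57, 3.14, 3.14, 3.14, 3.14, 3.14].

### API

Orientations are given as a unit quaternion [x, y, z, w].
In Python, from plant import status, cams, r, finder gives the robot as it stands.
- The arm moves only by the tool play_rows, never from a script. Its argument "rows" is a list of rows, each a list of 7 numbers: the opening in per cent of the stroke, from 0 (shut) to 100 (fully open), then the shift along the tool's x, y, z in m, then the turn, a rotation vector about the tool's x, y, z in degrees. A call has 1 to 8 rows; each row shifts and turns the commanded pose from where the row before left it, along the tool's axes as they then stand; what a row does not reach is not made up. A row lasts 1/8 s, in which the tool goes at most 62.5 mm and 10.7 degrees, less where a joint would pass 70% of its speed; a pose out of reach is approached as far as the arm can. A call with a gripper value outside its range is refused whole. The fingers move at their own pace and stop on an object; "grip_force" is the grip in N (left out, the last holds). Time passes only in rows, so rows that do not move let the fingers close. It gives the time, the measured TCP pose, the force, the opening and the grip force at its end, in the units of the state.
- status.get_state(): the state, without advancing time (a new reading comes with each control period).
- cams.snapshot(name): name is "side" or "top"; returns the picture (384x512x3 uint8, red, green, blue); there is no depth.
- cams.camera_params(name): a dict with "vfov" (degrees; the focal length in pixels is half the picture's height over the tangent of half this angle, whatever the lens; pixels are square), "cx", "cy" (the principal point, pixels), "distortion" ([k1, k2, p1, p2, k3] as OpenCV has them; the pictures are not rectified), "R" (3x3) and "t" (3): a world point X has camera coordinates R X + t. Camera axes: x right, y down, z forward; pixel columns grow to the right and rows downward; lengths in m; the calibration is good to about 2 mm. A picture is of the moment at which its call begins. camera_params takes no time and is no camera call.
- r.finish_job(): hands the job in; it is judged then, once.
Trained networks look in the newest picture that a camera, given by its name, has taken for a name from the list of things; names that differ only in an ending like _2 or _b are one class to them, and where a whole thing is asked for, a point or a joint stands for the part that bears it (a point fixed in the world has none). Each returns a list of dicts, best first, with "score" (0 to 1); they miss things now and then, are a little off and sometimes report something else, mostly with a low value. They report only what shows in the picture. A call takes as long as a camera call. They do not tell look-alikes from the thing itself.
- finder.spot_in(camera, label): "at" ([x, y, z] in m, in the coordinates of the camera as it stood for that picture, good to about 4 mm: the middle of the surface that is visible of it).
- finder.regions_of(camera, label): "mask" (384x512 bool, what is visible of it).
The state is a dict: "clock": time; "q": joint angles; "qd": joint speeds; "joint_torque": joint torques, N m; "tool_pos": TCP position; "eef_rot": TCP orientation; "contact_force": force on the tool from outside, world axes, zero at the start; "moment": the same for the moment, N m; "opening": opening from 0.0 (shut) to 1.0 (fully open); "finger_force": force on a finger pad.
Only numpy, scipy, OpenCV 4.12 (cv2) and the standard library are available. Lean on these libraries where they do the work, as an engineer would, in place of code of your own. Each camera call takes 0.05 s, during which the arm holds its last target. There are 200 camera calls.

## Working session

There is one attempt and no reset: what is moved stays moved. The work goes in short steps, Python scripts to look and compute and a tool call to move; the robot and the scene stay as the last step left them, time stands still between calls to the robot, and variables do not carry over. Pictures are saved under pics/ and viewed, at most 14 in all, crops included, and the job is handed in when it is done.

Besides the shell and the picture viewer there is one more tool, called after "Emit:" in YAML: its name, and indented under it one key for each argument. play_rows: Moves the arm, as the interface text tells. Its arguments: {"type":"object","properties":{"rows":{"type":"array","items":{"type":"array","items":{"type":"number"}}},"grip_force":{"type":"number"}},"required":["rows"]}

```bash
mkdir -p pics; ls; python3 - <<'E'
from plant import status,cams,r,finder
import cv2,numpy as np
s=status.get_state(); print(s['clock'],s['tool_pos'],s['eef_rot'],s['opening'],r.grip_depth)
for n in('top','side'):
    p=cams.camera_params(n); print(n,p)
    cv2.imwrite(f'pics/{n}0.png',cams.snapshot(n)[:,:,::-1])
E
```

```text
pics
0.0 [ 0.21754428 -0.58554835  0.40390505] [ 9.84212450e-01  1.76988618e-01 -2.48818631e-04 -9.06019736e-04] 1.0026646386581999 0.1473
top {'vfov': 53.26060402714213, 'cx': 256.2722679449899, 'cy': 188.4439450774568, 'distortion': array([0.03728698, 0.        , 0.        , 0.        , 0.        ]), 'R': array([[ 0.15095108, -0.98852847,  0.00502287],
       [-0.9664567 , -0.14864487, -0.20944249],
       [ 0.20778649,  0.02676118, -0.97780807]]), 't': array([-0.07529041,  0.55771258,  0.77031065])}
side {'vfov': 52.81507375375228, 'cx': 247.8341136268881, 'cy': 191.69971281663564, 'distortion': array([-0.09614553,  0.        ,  0.        ,  0.        ,  0.        ]), 'R': array([[-0.72221814, -0.69164974, -0.00464625],
       [-0.37691217,  0.39918501, -0.8358161 ],
       [ 0.5799467 , -0.60189032, -0.54898986]]), 't': array([0.41422347, 0.24427777, 0.56842683])}
```

View pics/top0.png

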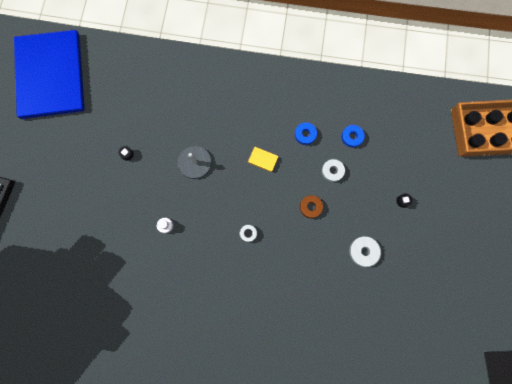

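View pics/side0.png

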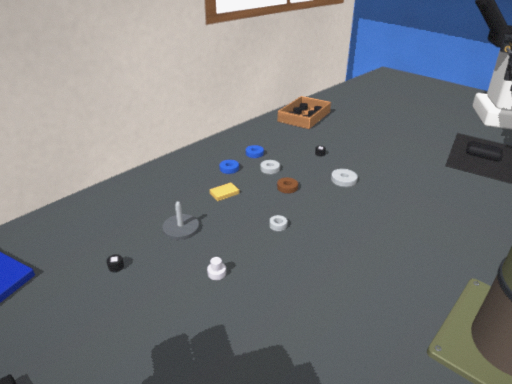

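The pictures show the wide weight at top (366,251), the middle at (333,170), the narrow at (248,233), the cap at (165,226) and the carrier pan at (195,162).
Things that could be taken for the middle weight: blue rings at (306,133) and (353,135), a brown ring at (312,207), and the bare steel ring at (333,170). I choose the steel one.

```bash
cat > h.py <<'E'
from plant import status,cams,r,finder
import cv2,numpy as np
from scipy.optimize import least_squares
from scipy.spatial.transform import Rotation as Ro
def K(p):
    f=192/np.tan(np.radians(p['vfov']/2)); return np.array([[f,0,p['cx']],[0,f,p['cy']],[0,0,1]])
def proj(n,X):
    p=cams.camera_params(n)
    return cv2.projectPoints(np.asarray(X,float).reshape(-1,3),cv2.Rodrigues(p['R'])[0],p['t'],K(p),p['distortion'])[0][:,0]
def on_plane(n,uv,z):
    p=cams.camera_params(n)
    d=cv2.undistortPoints(np.array([[uv]],float),K(p),p['distortion'])[0,0]
    d=p['R'].T@np.r_[d,1]; c=-p['R'].T@p['t']; return c+d*(z-c[2])/d[2]
a=np.linspace(0,2*np.pi,60)
def circ(d,z): return np.c_[np.cos(a)*d/2,np.sin(a)*d/2,a*0+z]
M=dict(wide=[(.066,0),(.066,.016)],middle=[(.052,0),(.052,.016)],narrow=[(.038,0),(.038,.016)],
 cap=[(.034,0),(.034,.016),(.02,.016),(.02,.034)],carrier=[(.078,0),(.078,.01),(.012,.062),(.006,.068)])
def cen(pts):
    h=cv2.convexHull(np.asarray(pts,np.float32)); m=cv2.moments(h); return np.array([m['m10'],m['m01']])/m['m00'],m['m00']
def fit(n,name,mask,z0=0):
    ys,xs=np.nonzero(mask); c,ar=cen(np.c_[xs,ys])
    P=np.vstack([circ(*q) for q in M[name]])+[0,0,z0]
    g=on_plane(n,c,z0+.008)[:2]
    s=least_squares(lambda v:cen(proj(n,P+[*v,0]))[0]-c,g,diff_step=1e-4)
    return s.x, ar, cen(proj(n,P+[*s.x,0]))[1]
def blob(img,uv,thr=110):
    g=(img.min(2)>thr).astype(np.uint8); k,l=cv2.connectedComponents(g)
    u,v=np.round(uv).astype(int); w=l[v-14:v+15,u-14:u+15]; w=w[w>0]
    return l==np.bincount(w).argmax()
E
python3 - <<'E'
from h import *
I={n:cams.snapshot(n) for n in('top','side')}
px=dict(wide=((366,251),(344,177)),middle=((333,170),(270,167)),narrow=((248,233),(279,223)),cap=((165,226),(216,268)))
for k,u in px.items():
    for n,q in zip(('top','side'),u):
        x,ar,am=fit(n,k,blob(I[n],q)); print(k,n,x.round(4),ar,round(am))
for n in I:
    for d in finder.regions_of(n,'carrier')[:2]:
        x,ar,am=fit(n,'carrier',d['mask']); print('carrier',n,d['score'],x.round(4),ar,round(am))
for l in('wide_mid','middle_mid','narrow_mid','cap_mid'):
    p=cams.camera_params('top'); 
    for d in finder.spot_in('top',l)[:4]: print(l,round(d['score'],2),(p['R'].T@(np.array(d['at'])-p['t'])).round(4))
c=np.hstack([cv2.resize(I['top'][110:270,230:400],None,fx=2.3,fy=2.3,interpolation=2),cv2.resize(I['top'][110:270,110:280],None,fx=2.3,fy=2.3,interpolation=2)])
cv2.imwrite('pics/c1.png',c[:,:,::-1])
E
```

```text
wide top [ 0.4698 -0.2476] 740.0 769
wide side [ 0.4699 -0.2467] 402.5 408
middle top [ 0.6448 -0.1576] 393.5 431
middle side [ 0.6442 -0.1572] 243.0 248
narrow top [0.4701 0.0152] 234.0 237
narrow side [0.4709 0.0147] 250.0 256
cap top [0.4591 0.204 ] 197.0 208
cap side [0.4611 0.2024] 361.5 359
carrier top 0.87 [0.6148 0.164 ] 845.0 887
wide_mid 0.88 [ 0.47   -0.2434  0.0125]
middle_mid 0.93 [ 0.6377 -0.158   0.0168]
middle_mid 0.82 [ 0.7207 -0.0859  0.0171]
middle_mid 0.74 [ 0.5494 -0.1174  0.0183]
middle_mid 0.71 [ 0.7343 -0.193   0.011 ]
narrow_mid 0.48 [0.4691 0.0098 0.0142]
cap_mid 0.68 [0.4594 0.1965 0.0165]
```

View pics/c1.png

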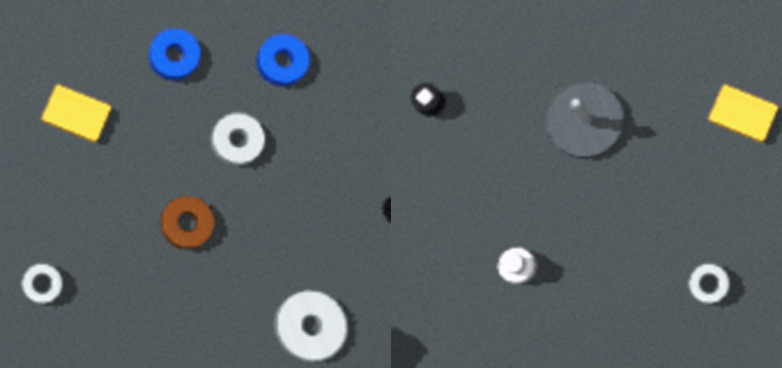

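The crop confirms the bare steel ring as the middle weight. It also shows blue and brown decoys, the rod standing clear, and the cap with its knob up.

Emit:
play_rows:
  rows:
    - [100, 0.0445, -0.0285, 0.0125, 0, 0, 0]
    - [100, 0.0445, -0.0285, 0.0125, 0, 0, 0]
    - [100, 0.0445, -0.0285, 0.0125, 0, 0, 0]
    - [100, 0.0445, -0.0285, 0.0125, 0, 0, 0]
    - [100, 0.0445, -0.0285, 0.0125, 0, 0, 0]
    - [100, 0.0445, -0.0285, 0.0125, 0, 0, 0]
    - [100, 0.0445, -0.0285, 0.0125, 0, 0, 0]
    - [100, 0.0445, -0.0285, 0.0125, 0, 0, 0]
  grip_force: 25

```text
clock: 1.5
tool_pos: [0.4731, -0.2468, 0.3045]
eef_rot: [0.984, 0.177, 0.0, 0.0]
contact_force: [0.6, -1.1, 0.1]
opening: 1.001
finger_force: 0.0
```

```bash
cat >> h.py <<'E'
def to(x,y,z):
    s=status.get_state(); R=Ro.from_quat(s['eef_rot']); d=R.inv().apply(np.array([x,y,z])-s['tool_pos'])
    print('t',s['clock'],'pos',np.round(s['tool_pos'],4),'op',round(s['opening'],3),'F',np.round(s['contact_force'],1),'tool delta',d.round(4),'zaxis',R.apply([0,0,1]).round(4),'yaw',np.degrees(np.arctan2(*R.apply([1,0,0])[1::-1])).round(2))
E
python3 - <<'E'
from h import *
to(.470,-.247,.169)
for n in('side','top'):
    I=cams.snapshot(n)
    P=np.vstack([circ(*q) for q in M['carrier']])
    tip=(179,203) if n=='side' else (190,154)
    print(n,'tip->',on_plane(n,tip,.066 if n=='side' else .068).round(4))
    o=cv2.resize(I,None,fx=4,fy=4,interpolation=2)
    for d,z in M['carrier']:
        uv=proj(n,circ(d,z)+[.6148,.164,0]); cv2.polylines(o,[np.int32(uv*4+2)],True,(255,0,0),1)
    u,v=proj(n,[.6148,.164,.03])[0]*4; u,v=int(u),int(v)
    cv2.imwrite(f'pics/car_{n}.png',o[v-200:v+200,u-200:u+200,::-1])
a=cv2.imread('pics/car_side.png');b=cv2.imread('pics/car_top.png');cv2.imwrite('pics/car.png',np.hstack([a,b]))
E
```

```text
t 1.5 pos [ 0.4731 -0.2468  0.3045] op 1.001 F [ 0.6 -1.1  0.1] tool delta [-0.0031 -0.001   0.1355] zaxis [ 8.e-04 -5.e-04 -1.e+00] yaw 20.38
side tip-> [0.6126 0.1627 0.066 ]
top tip-> [0.6148 0.1642 0.068 ]
```

View pics/car.png

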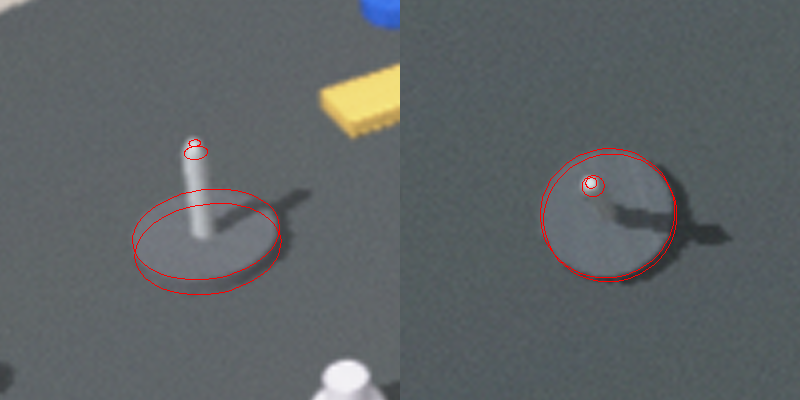

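The projected carrier model matches both pictures to about 1 mm, so the rod stands near (0.6145, 0.164). I'm descending on the wide weight.

Emit:
play_rows:
  rows:
    - [100, -0.003, -0.001, 0.025, 0, 0, 0]
    - [100, 0, 0, 0.03, 0, 0, 0]
    - [100, 0, 0, 0.03, 0, 0, 0]
    - [100, 0, 0, 0.025, 0, 0, 0]
    - [100, 0, 0, 0.015, 0, 0, 0]
    - [100, 0, 0, 0.01, 0, 0, 0]
    - [100, 0, 0, 0, 0, 0, 0]

```text
clock: 2.48
tool_pos: [0.4688, -0.2484, 0.1696]
eef_rot: [0.984, 0.177, -0.0, -0.0]
contact_force: [0.7, 0.4, 0.2]
opening: 1.003
finger_force: 0.0
```

```bash
python3 - <<'E'
from h import *
to(.470,-.247,.169)
E
```

```text
t 2.475 pos [ 0.4688 -0.2484  0.1696] op 1.003 F [0.7 0.4 0.2] tool delta [ 0.0016 -0.0009  0.0006] zaxis [-3.e-04 -0.e+00 -1.e+00] yaw 20.38
```

Emit:
play_rows:
  rows:
    - [100, 0.0015, -0.001, 0, 0, 0, 0]
    - [60, 0, 0, 0, 0, 0, 0]
    - [60, 0, 0, 0, 0, 0, 0]
    - [60, 0, 0, 0, 0, 0, 0]
    - [60, 0, 0, 0, 0, 0, 0]
    - [60, 0, 0, 0, 0, 0, 0]
  grip_force: 40

```text
clock: 3.22
tool_pos: [0.47, -0.2468, 0.17]
eef_rot: [0.984, 0.177, 0.0, 0.0]
contact_force: [0.4, 0.1, 5.9]
opening: 0.736
finger_force: 40.0
```

Emit:
play_rows:
  rows:
    - [60, 0, 0, -0.01, 0, 0, 0]
    - [60, 0, 0, -0.02, 0, 0, 0]
    - [60, 0, 0, -0.03, 0, 0, 0]
    - [60, 0, 0, -0.03, 0, 0, 0]
    - [60, 0, 0, -0.02, 0, 0, 0]
    - [60, 0, 0, 0, 0, 0, 0]

```text
clock: 3.98
tool_pos: [0.47, -0.247, 0.2809]
eef_rot: [0.984, 0.177, 0.001, 0.001]
contact_force: [0.6, 0.7, -3.5]
opening: 0.732
finger_force: 40.0
```

```bash
python3 - <<'E'
from h import *
to(.6145,.164,.28)
E
```

```text
t 3.975 pos [ 0.47   -0.247   0.2809] op 0.732 F [ 0.6  0.7 -3.5] tool delta [ 0.2784 -0.3351  0.0008] zaxis [ 0.0023 -0.0011 -1.    ] yaw 20.36
```

Emit:
play_rows:
  rows:
    - [60, 0.015, -0.018, 0, 0, 0, 0]
    - [60, 0.035, -0.042, 0, 0, 0, 0]
    - [60, 0.04, -0.048, 0, 0, 0, 0]
    - [60, 0.04, -0.048, 0, 0, 0, 0]
    - [60, 0.04, -0.048, 0, 0, 0, 0]
    - [60, 0.04, -0.048, 0, 0, 0, 0]
    - [60, 0.035, -0.042, 0, 0, 0, 0]
    - [60, 0.02, -0.024, 0, 0, 0, 0]

```text
clock: 4.97
tool_pos: [0.6072, 0.1479, 0.278]
eef_rot: [0.984, 0.179, -0.001, -0.001]
contact_force: [-0.2, 0.3, -2.7]
opening: 0.733
finger_force: 40.0
```

Emit:
play_rows:
  rows:
    - [60, 0.0135, -0.017, 0, 0, 0, 0]
    - [60, 0, 0, 0, 0, 0, 0]
    - [60, 0, 0, 0, 0, 0, 0]

```text
clock: 5.35
tool_pos: [0.6139, 0.1618, 0.2792]
eef_rot: [0.984, 0.176, -0.001, 0.001]
contact_force: [0.5, -1.1, -2.3]
opening: 0.734
finger_force: 40.0
```

```bash
python3 - <<'E'
from h import *
to(.6145,.164,.28)
A=[]
for n in('side','top'):
    I=cams.snapshot(n); o=cv2.resize(I,None,fx=3,fy=3,interpolation=2)
    s=status.get_state(); zb=s['tool_pos'][2]-.169
    for d,z in [(.066,0),(.066,.016),(.02,.0)]:
        cv2.polylines(o,[np.int32(proj(n,circ(d,z+zb)+[s['tool_pos'][0],s['tool_pos'][1],0])*3+1)],True,(255,0,0),1)
    for d,z in M['carrier']:
        cv2.polylines(o,[np.int32(proj(n,circ(d,z)+[.6145,.164,0])*3+1)],True,(0,255,0),1)
    u,v=np.int32(proj(n,[.6145,.164,.07])[0]*3); A.append(o[max(v-200,0):v+200,u-200:u+200])
cv2.imwrite('pics/hold1.png',np.hstack(A)[:,:,::-1])
E
```

```text
t 5.35 pos [0.6139 0.1618 0.2792] op 0.734 F [ 0.5 -1.1 -2.3] tool delta [ 0.0013 -0.0018 -0.0008] zaxis [-0.0017 -0.0026 -1.    ] yaw 20.25
```

View pics/hold1.png

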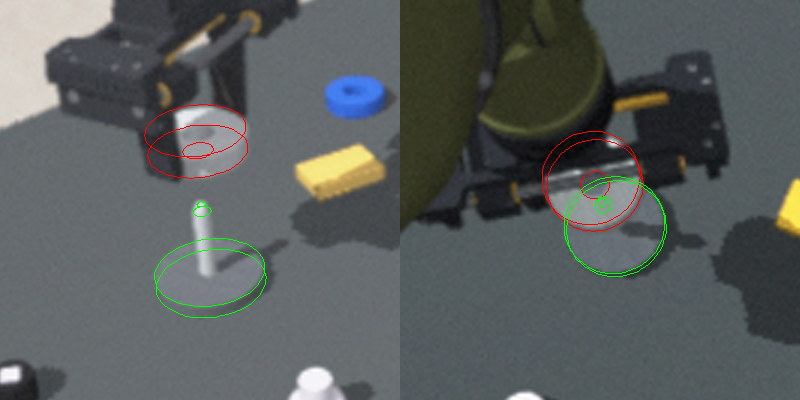

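The held ring matches its projected model in both views and is level. It hangs just short of the rod axis, so I'm correcting by 1–2 mm and lowering.

Emit:
play_rows:
  rows:
    - [60, 0.0015, -0.002, 0.01, 0, 0, 0]
    - [60, 0, 0, 0.02, 0, 0, 0]
    - [60, 0, 0, 0.02, 0, 0, 0]
    - [60, 0, 0, 0.02, 0, 0, 0]
    - [60, 0, 0, 0.015, 0, 0, 0]
    - [60, 0, 0, 0.006, 0, 0, 0]
    - [60, 0, 0, 0, 0, 0, 0]

```text
clock: 6.32
tool_pos: [0.615, 0.1667, 0.1884]
eef_rot: [0.984, 0.177, -0.0, 0.0]
contact_force: [-0.3, -0.8, -3.0]
opening: 0.733
finger_force: 40.0
```

```bash
python3 - <<'E'
from h import *
to(.6145,.164,.18)
E
```

```text
t 6.325 pos [0.615  0.1667 0.1884] op 0.733 F [-0.3 -0.8 -3. ] tool delta [-0.0014  0.0023  0.0084] zaxis [-3.e-04 -2.e-04 -1.e+00] yaw 20.39
```

Emit:
play_rows:
  rows:
    - [60, -0.001, 0.002, 0.003, 0, 0, 0]
    - [60, 0, 0, 0.003, 0, 0, 0]
    - [60, 0, 0, 0.0015, 0, 0, 0]
    - [60, 0, 0, 0.0005, 0, 0, 0]
    - [60, 0, 0, 0, 0, 0, 0]

```text
clock: 6.95
tool_pos: [0.6148, 0.1645, 0.1808]
eef_rot: [0.984, 0.177, 0.0, 0.0]
contact_force: [-0.5, -0.3, -3.4]
opening: 0.737
finger_force: 40.0
```

```bash
python3 - <<'E'
from h import *
to(.6145,.164,.18)
E
```

```text
t 6.95 pos [0.6148 0.1645 0.1808] op 0.737 F [-0.5 -0.3 -3.4] tool delta [-0.0004  0.0004  0.0008] zaxis [ 2.e-04  0.e+00 -1.e+00] yaw 20.39
```

Emit:
play_rows:
  rows:
    - [60, 0, 0, 0.0005, 0, 0, 0]
    - [60, 0, 0, 0.0005, 0, 0, 0]
    - [60, 0, 0, 0, 0, 0, 0]
    - [60, 0, 0, 0, 0, 0, 0]

```text
clock: 7.45
tool_pos: [0.6148, 0.1645, 0.1801]
eef_rot: [0.984, 0.177, 0.0, -0.0]
contact_force: [-1.1, -0.4, 2.4]
opening: 0.734
finger_force: 40.0
```

Contact made (force up by 6 N), so I'm releasing.

Emit:
play_rows:
  rows:
    - [80, 0, 0, 0, 0, 0, 0]
    - [90, 0, 0, 0, 0, 0, 0]
    - [96, 0, 0, 0, 0, 0, 0]
    - [96, 0, 0, 0, 0, 0, 0]
    - [96, 0, 0, 0, 0, 0, 0]

```text
clock: 8.07
tool_pos: [0.6148, 0.1644, 0.1797]
eef_rot: [0.984, 0.177, 0.0, 0.0]
contact_force: [0.4, -0.1, 1.4]
opening: 0.962
finger_force: 0.0
```

Emit:
play_rows:
  rows:
    - [96, 0, 0, -0.01, 0, 0, 0]
    - [96, 0, 0, -0.02, 0, 0, 0]
    - [96, 0, 0, -0.03, 0, 0, 0]
    - [96, 0, 0, -0.03, 0, 0, 0]
    - [96, 0, 0, -0.02, 0, 0, 0]
    - [96, 0, 0, 0, 0, 0, 0]

```text
clock: 8.82
tool_pos: [0.6155, 0.1646, 0.2927]
eef_rot: [0.984, 0.177, 0.003, -0.0]
contact_force: [0.7, 1.3, 0.4]
opening: 0.96
finger_force: 0.0
```

```bash
python3 - <<'E'
from h import *
to(.6445,-.1573,.25)
n='side'; I=cams.snapshot(n); o=cv2.resize(I,None,fx=3,fy=3,interpolation=2)
u,v=np.int32(proj(n,[.6145,.164,.03])[0]*3); cv2.imwrite('pics/p1.png',o[v-150:v+150,u-200:u+200,::-1])
x,ar,am=fit(n,'wide',blob(I,proj(n,[.6148,.1645,.018])[0]),.01); print(x,ar,am)
E
```

```text
t 8.825 pos [0.6155 0.1646 0.2927] op 0.96 F [0.7 1.3 0.4] tool delta [-0.0852  0.3118  0.0423] zaxis [ 0.0051  0.0015 -1.    ] yaw 20.38
[0.61945735 0.16310206] 854.0 646.5518548294203
```

View pics/p1.png

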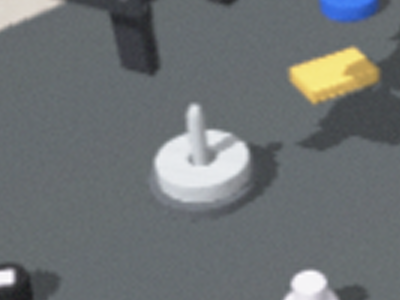

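The wide weight lies flat on the pan with the rod through its hole. Next is the middle one.

Emit:
play_rows:
  rows:
    - [96, -0.004, 0.014, 0, 0, 0, 0]
    - [96, -0.012, 0.044, 0.005, 0, 0, 0]
    - [96, -0.014, 0.052, 0.008, 0, 0, 0]
    - [96, -0.014, 0.052, 0.008, 0, 0, 0]
    - [96, -0.014, 0.052, 0.008, 0, 0, 0]
    - [96, -0.013, 0.048, 0.007, 0, 0, 0]
    - [96, -0.01, 0.036, 0.006, 0, 0, 0]
    - [96, -0.004, 0.014, 0, 0, 0, 0]

```text
clock: 9.88
tool_pos: [0.6423, -0.162, 0.2462]
eef_rot: [0.985, 0.175, -0.002, 0.001]
contact_force: [0.4, -1.0, -0.9]
opening: 0.959
finger_force: 0.0
```

Emit:
play_rows:
  rows:
    - [96, 0, 0, 0, 0, 0, 0]
    - [96, 0, 0, 0, 0, 0, 0]

```text
clock: 10.12
tool_pos: [0.644, -0.1551, 0.2477]
eef_rot: [0.984, 0.178, 0.0, -0.001]
contact_force: [-0.2, 0.4, -0.4]
opening: 0.96
finger_force: 0.0
```

```bash
python3 - <<'E'
from h import *
to(.6445,-.1573,.1695)
E
```

```text
t 10.125 pos [ 0.644  -0.1551  0.2477] op 0.96 F [-0.2  0.4 -0.4] tool delta [-0.0003  0.0024  0.0782] zaxis [-1.0e-04  2.1e-03 -1.0e+00] yaw 20.55
```

Emit:
play_rows:
  rows:
    - [96, 0, 0.001, 0.015, 0, 0, 0]
    - [96, 0, 0, 0.02, 0, 0, 0]
    - [96, 0, 0, 0.02, 0, 0, 0]
    - [96, 0, 0, 0.015, 0, 0, 0]
    - [96, 0, 0, 0.007, 0, 0, 0]
    - [96, 0, 0, 0, 0, 0, 0]

```text
clock: 10.88
tool_pos: [0.644, -0.1586, 0.1701]
eef_rot: [0.984, 0.177, -0.0, -0.0]
contact_force: [0.3, -1.0, -0.3]
opening: 0.962
finger_force: 0.0
```

```bash
python3 - <<'E'
from h import *
to(.6445,-.1573,.1695)
E
```

```text
t 10.875 pos [ 0.644  -0.1586  0.1701] op 0.962 F [ 0.3 -1.  -0.3] tool delta [ 0.0009 -0.001   0.0006] zaxis [-7.e-04  1.e-04 -1.e+00] yaw 20.38
```

Emit:
play_rows:
  rows:
    - [96, 0.001, -0.001, 0.0005, 0, 0, 0]
    - [40, 0, 0, 0, 0, 0, 0]
    - [40, 0, 0, 0, 0, 0, 0]
    - [40, 0, 0, 0, 0, 0, 0]
    - [40, 0, 0, 0, 0, 0, 0]
    - [40, 0, 0, 0, 0, 0, 0]
    - [40, 0, 0, 0, 0, 0, 0]
  grip_force: 35

```text
clock: 11.75
tool_pos: [0.6448, -0.1574, 0.1704]
eef_rot: [0.984, 0.177, 0.0, 0.0]
contact_force: [0.2, -0.3, 1.0]
opening: 0.578
finger_force: 35.0
```

Emit:
play_rows:
  rows:
    - [40, 0, 0, -0.01, 0, 0, 0]
    - [40, 0, 0, -0.02, 0, 0, 0]
    - [40, 0, 0, -0.03, 0, 0, 0]
    - [40, 0, 0, -0.03, 0, 0, 0]
    - [40, 0, 0, -0.02, 0, 0, 0]
    - [40, 0, 0, 0, 0, 0, 0]

```text
clock: 12.5
tool_pos: [0.6453, -0.1574, 0.2824]
eef_rot: [0.984, 0.177, 0.002, 0.001]
contact_force: [-0.2, 0.8, -2.6]
opening: 0.573
finger_force: 35.0
```

```bash
python3 - <<'E'
from h import *
to(.6145,.164,.28)
E
```

```text
t 12.5 pos [ 0.6453 -0.1574  0.2824] op 0.573 F [-0.2  0.8 -2.6] tool delta [ 0.0831 -0.312   0.002 ] zaxis [ 3.8e-03 -8.0e-04 -1.0e+00] yaw 20.38
```

Emit:
play_rows:
  rows:
    - [40, 0.004, -0.014, 0, 0, 0, 0]
    - [40, 0.012, -0.044, 0, 0, 0, 0]
    - [40, 0.014, -0.052, 0, 0, 0, 0]
    - [40, 0.014, -0.052, 0, 0, 0, 0]
    - [40, 0.014, -0.052, 0, 0, 0, 0]
    - [40, 0.013, -0.048, 0, 0, 0, 0]
    - [40, 0.009, -0.036, 0, 0, 0, 0]
    - [40, 0.003, -0.014, 0, 0, 0, 0]

```text
clock: 13.5
tool_pos: [0.6121, 0.1684, 0.2788]
eef_rot: [0.984, 0.18, -0.001, -0.001]
contact_force: [-0.0, -0.4, -2.4]
opening: 0.577
finger_force: 35.0
```

Emit:
play_rows:
  rows:
    - [40, 0, 0, 0, 0, 0, 0]
    - [40, 0, 0, 0, 0, 0, 0]
    - [40, 0, 0, 0, 0, 0, 0]
    - [40, 0, 0, 0, 0, 0, 0]

```text
clock: 14.0
tool_pos: [0.6141, 0.1628, 0.2803]
eef_rot: [0.984, 0.176, 0.0, 0.0]
contact_force: [0.2, -0.1, -2.7]
opening: 0.577
finger_force: 35.0
```

```bash
cat >> h.py <<'E'
def held(ds,f):
    A=[]
    for n in('side','top'):
        I=cams.snapshot(n); o=cv2.resize(I,None,fx=3,fy=3,interpolation=2)
        s=status.get_state(); zb=s['tool_pos'][2]-.170
        for d,z in ds:
            cv2.polylines(o,[np.int32(proj(n,circ(d,z+zb)+[s['tool_pos'][0],s['tool_pos'][1],0])*3+1)],True,(255,0,0),1)
        u,v=np.int32(proj(n,[.6145,.164,.07])[0]*3); A.append(o[max(v-200,0):v+200,u-200:u+200])
    cv2.imwrite(f,np.hstack(A)[:,:,::-1])
E
python3 - <<'E'
from h import *
to(.6145,.164,.196)
held([(.052,0),(.052,.016),(.02,0)],'pics/hold2.png')
E
```

```text
t 14.0 pos [0.6141 0.1628 0.2803] op 0.577 F [ 0.2 -0.1 -2.7] tool delta [ 0.0008 -0.0011  0.0843] zaxis [ 2.e-04 -6.e-04 -1.e+00] yaw 20.28
```

View pics/hold2.png

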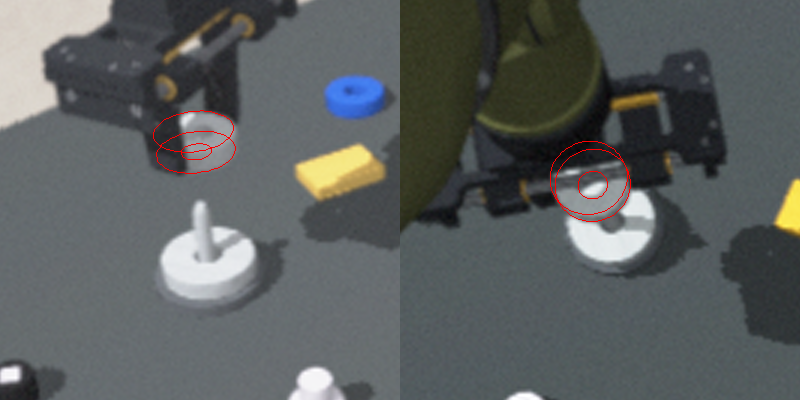

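The middle ring is held level and matches its model, and the wide ring below is undisturbed. Lowering.

Emit:
play_rows:
  rows:
    - [40, 0.0005, -0.001, 0.01, 0, 0, 0]
    - [40, 0, 0, 0.015, 0, 0, 0]
    - [40, 0, 0, 0.02, 0, 0, 0]
    - [40, 0, 0, 0.018, 0, 0, 0]
    - [40, 0, 0, 0.012, 0, 0, 0]
    - [40, 0, 0, 0.005, 0, 0, 0]
    - [40, 0, 0, 0.001, 0, 0, 0]
    - [40, 0, 0, 0, 0, 0, 0]

```text
clock: 15.1
tool_pos: [0.6142, 0.1652, 0.1997]
eef_rot: [0.984, 0.177, 0.001, -0.0]
contact_force: [-0.2, -0.1, -2.1]
opening: 0.578
finger_force: 35.0
```

```bash
python3 - <<'E'
from h import *
to(.6145,.164,.196)
E
```

```text
t 15.1 pos [0.6142 0.1652 0.1997] op 0.578 F [-0.2 -0.1 -2.1] tool delta [-0.0002  0.0013  0.0037] zaxis [ 1.1e-03  2.0e-04 -1.0e+00] yaw 20.38
```

Emit:
play_rows:
  rows:
    - [40, 0, 0.001, 0.001, 0, 0, 0]
    - [40, 0, 0, 0.001, 0, 0, 0]
    - [40, 0, 0, 0.001, 0, 0, 0]
    - [40, 0, 0, 0.0005, 0, 0, 0]
    - [40, 0, 0, 0, 0, 0, 0]
    - [40, 0, 0, 0, 0, 0, 0]

```text
clock: 15.85
tool_pos: [0.6143, 0.1642, 0.1963]
eef_rot: [0.984, 0.177, 0.0, 0.0]
contact_force: [-1.2, -0.9, 5.5]
opening: 0.574
finger_force: 35.0
```

Emit:
play_rows:
  rows:
    - [64, 0, 0, 0, 0, 0, 0]
    - [74, 0, 0, 0, 0, 0, 0]
    - [80, 0, 0, 0, 0, 0, 0]
    - [80, 0, 0, 0, 0, 0, 0]
    - [80, 0, 0, 0, 0, 0, 0]

```text
clock: 16.48
tool_pos: [0.6143, 0.1642, 0.1956]
eef_rot: [0.984, 0.177, 0.0, 0.0]
contact_force: [-0.3, 0.4, 0.6]
opening: 0.801
finger_force: 0.0
```

Emit:
play_rows:
  rows:
    - [80, 0, 0, -0.01, 0, 0, 0]
    - [80, 0, 0, -0.02, 0, 0, 0]
    - [80, 0, 0, -0.03, 0, 0, 0]
    - [80, 0, 0, -0.03, 0, 0, 0]
    - [80, 0, 0, -0.02, 0, 0, 0]
    - [80, 0, 0, 0, 0, 0, 0]

```text
clock: 17.23
tool_pos: [0.6151, 0.1644, 0.3087]
eef_rot: [0.984, 0.177, 0.003, -0.0]
contact_force: [0.7, 0.2, 0.1]
opening: 0.8
finger_force: 0.0
```

```bash
python3 - <<'E'
from h import *
to(.4705,.015,.25)
n='side'; I=cams.snapshot(n); o=cv2.resize(I,None,fx=3,fy=3,interpolation=2)
u,v=np.int32(proj(n,[.6145,.164,.03])[0]*3); cv2.imwrite('pics/p2.png',o[v-150:v+150,u-200:u+200,::-1])
E
```

```text
t 17.225 pos [0.6151 0.1644 0.3087] op 0.8 F [0.7 0.2 0.1] tool delta [-0.1878  0.0897  0.0578] zaxis [ 0.0052  0.0015 -1.    ] yaw 20.38
```

View pics/p2.png

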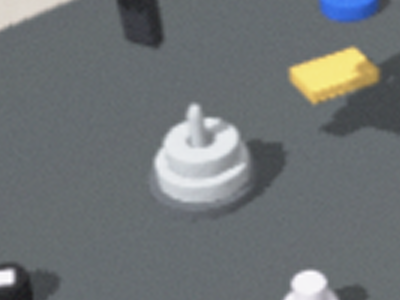

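The middle weight lies flat on the wide one. Now the narrow weight.

Emit:
play_rows:
  rows:
    - [80, -0.012, 0.006, 0, 0, 0, 0]
    - [80, -0.032, 0.015, 0.01, 0, 0, 0]
    - [80, -0.04, 0.019, 0.014, 0, 0, 0]
    - [80, -0.04, 0.019, 0.014, 0, 0, 0]
    - [80, -0.034, 0.016, 0.012, 0, 0, 0]
    - [80, -0.022, 0.011, 0.008, 0, 0, 0]
    - [80, -0.008, 0.004, 0, 0, 0, 0]
    - [80, 0, 0, 0, 0, 0, 0]

```text
clock: 18.27
tool_pos: [0.4693, 0.0142, 0.2477]
eef_rot: [0.984, 0.177, -0.0, 0.0]
contact_force: [0.2, 0.5, 0.2]
opening: 0.801
finger_force: 0.0
```

```bash
python3 - <<'E'
from h import *
to(.4705,.015,.1695)
E
```

```text
t 18.275 pos [0.4693 0.0142 0.2477] op 0.801 F [0.2 0.5 0.2] tool delta [ 0.0015 -0.0004  0.0782] zaxis [-3.e-04 -1.e-04 -1.e+00] yaw 20.35
```

Emit:
play_rows:
  rows:
    - [80, 0.0015, -0.0005, 0.015, 0, 0, 0]
    - [80, 0, 0, 0.02, 0, 0, 0]
    - [80, 0, 0, 0.02, 0, 0, 0]
    - [80, 0, 0, 0.015, 0, 0, 0]
    - [80, 0, 0, 0.007, 0, 0, 0]
    - [80, 0, 0, 0, 0, 0, 0]

```text
clock: 19.02
tool_pos: [0.4729, 0.0156, 0.1715]
eef_rot: [0.984, 0.177, -0.001, -0.0]
contact_force: [0.1, -0.4, 0.4]
opening: 0.801
finger_force: 0.0
```

```bash
python3 - <<'E'
from h import *
to(.4705,.015,.1695)
E
```

```text
t 19.025 pos [0.4729 0.0156 0.1715] op 0.801 F [ 0.1 -0.4  0.4] tool delta [-0.0024 -0.0002  0.002 ] zaxis [-2.5e-03 -1.0e-04 -1.0e+00] yaw 20.41
```

Emit:
play_rows:
  rows:
    - [80, -0.001, 0, 0.001, 0, 0, 0]
    - [80, 0, 0, 0, 0, 0, 0]
    - [80, 0, 0, 0, 0, 0, 0]

```text
clock: 19.4
tool_pos: [0.4724, 0.0151, 0.1716]
eef_rot: [0.984, 0.177, -0.002, -0.0]
contact_force: [-0.8, -0.4, 0.3]
opening: 0.799
finger_force: 0.0
```

```bash
python3 - <<'E'
from h import *
to(.4705,.015,.1695)
E
```

```text
t 19.4 pos [0.4724 0.0151 0.1716] op 0.799 F [-0.8 -0.4  0.3] tool delta [-0.0018 -0.0006  0.0021] zaxis [-3.1e-03 -1.0e-04 -1.0e+00] yaw 20.38
```

Emit:
play_rows:
  rows:
    - [25, 0, 0, 0, 0, 0, 0]
    - [25, 0, 0, 0, 0, 0, 0]
    - [25, 0, 0, 0, 0, 0, 0]
    - [25, 0, 0, 0, 0, 0, 0]
    - [25, 0, 0, 0, 0, 0, 0]
    - [25, 0, 0, 0, 0, 0, 0]
    - [25, 0, 0, 0, 0, 0, 0]
  grip_force: 25

```text
clock: 20.27
tool_pos: [0.4723, 0.0151, 0.1712]
eef_rot: [0.984, 0.177, -0.002, -0.0]
contact_force: [-0.8, -0.3, -0.5]
opening: 0.421
finger_force: 25.0
```

```bash
python3 - <<'E'
from h import *
to(.4705,.015,.1695); print(status.get_state()['q'].round(3))
E
```

```text
t 20.275 pos [0.4723 0.0151 0.1712] op 0.421 F [-0.8 -0.3 -0.5] tool delta [-0.0018 -0.0005  0.0017] zaxis [-3.8e-03 -2.0e-04 -1.0e+00] yaw 20.39
[-0.127  0.947 -0.004  2.155  0.064  0.043 -1.408]
```

Emit:
play_rows:
  rows:
    - [25, 0, 0, -0.01, 0, 0, 0]
    - [25, 0, 0, -0.02, 0, 0, 0]
    - [25, 0, 0, -0.03, 0, 0, 0]
    - [25, 0, 0, -0.03, 0, 0, 0]
    - [25, 0, 0, -0.025, 0, 0, 0]
    - [25, 0, 0, 0, 0, 0, 0]

```text
clock: 21.02
tool_pos: [0.4731, 0.015, 0.2881]
eef_rot: [0.984, 0.177, 0.0, -0.0]
contact_force: [-0.4, -0.3, -1.3]
opening: 0.423
finger_force: 25.0
```

```bash
python3 - <<'E'
from h import *
to(.6145,.164,.285); print(status.get_state()['q'].round(3))
E
```

```text
t 21.025 pos [0.4731 0.015  0.2881] op 0.423 F [-0.4 -0.3 -1.3] tool delta [ 0.1844 -0.0904  0.0031] zaxis [ 1.e-04  2.e-04 -1.e+00] yaw 20.37
[-0.112  0.704 -0.027  2.123  0.056  0.315 -1.401]
```

Emit:
play_rows:
  rows:
    - [25, 0.012, -0.006, 0, 0, 0, 0]
    - [25, 0.031, -0.015, 0, 0, 0, 0]
    - [25, 0.038, -0.019, 0, 0, 0, 0]
    - [25, 0.038, -0.019, 0, 0, 0, 0]
    - [25, 0.034, -0.016, 0, 0, 0, 0]
    - [25, 0.023, -0.011, 0, 0, 0, 0]
    - [25, 0.009, -0.004, 0, 0, 0, 0]
    - [25, 0, 0, 0, 0, 0, 0]

```text
clock: 22.02
tool_pos: [0.6145, 0.1643, 0.2846]
eef_rot: [0.984, 0.177, -0.003, -0.0]
contact_force: [-0.5, 0.6, -1.0]
opening: 0.419
finger_force: 25.0
```

Emit:
play_rows:
  rows:
    - [25, 0, 0, 0, 0, 0, 0]
    - [25, 0, 0, 0, 0, 0, 0]

```text
clock: 22.28
tool_pos: [0.6144, 0.163, 0.2857]
eef_rot: [0.984, 0.176, -0.002, 0.0]
contact_force: [-0.5, 0.5, -0.5]
opening: 0.419
finger_force: 25.0
```

```bash
python3 - <<'E'
from h import *
to(.6145,.164,.213)
held([(.038,-.002),(.038,.014),(.02,-.002)],'pics/hold3.png')
E
```

```text
t 22.275 pos [0.6144 0.163  0.2857] op 0.419 F [-0.5  0.5 -0.5] tool delta [ 0.0008 -0.0009  0.0727] zaxis [-0.0046 -0.001  -1.    ] yaw 20.32
```

View pics/hold3.png

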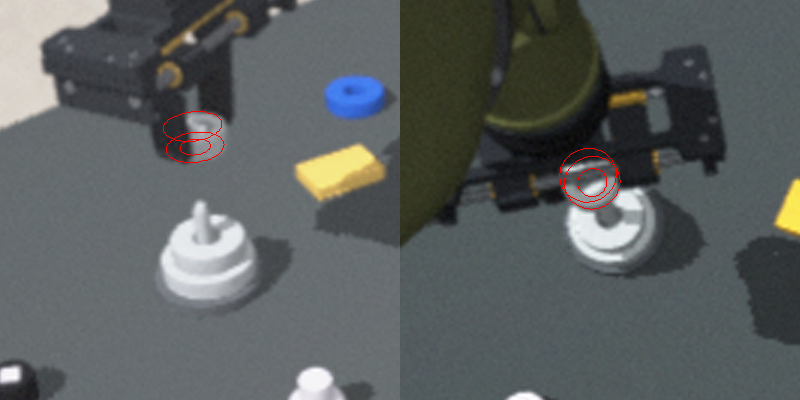

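The narrow ring is held level, about 1.5 mm off along tool x as expected from the grasp. I'm correcting for that while lowering.

Emit:
play_rows:
  rows:
    - [25, 0.002, -0.001, 0.005, 0, 0, 0]
    - [25, 0, 0, 0.015, 0, 0, 0]
    - [25, 0, 0, 0.018, 0, 0, 0]
    - [25, 0, 0, 0.015, 0, 0, 0]
    - [25, 0, 0, 0.01, 0, 0, 0]
    - [25, 0, 0, 0.003, 0, 0, 0]
    - [25, 0, 0, 0.001, 0, 0, 0]
    - [25, 0, 0, 0, 0, 0, 0]

```text
clock: 23.38
tool_pos: [0.6164, 0.1656, 0.2191]
eef_rot: [0.984, 0.177, -0.001, -0.0]
contact_force: [-0.2, 0.3, -0.9]
opening: 0.42
finger_force: 25.0
```

```bash
python3 - <<'E'
from h import *
to(.616,.1645,.213)
E
```

```text
t 23.375 pos [0.6164 0.1656 0.2191] op 0.42 F [-0.2  0.3 -0.9] tool delta [-0.0007  0.0009  0.0061] zaxis [-2.8e-03  1.0e-04 -1.0e+00] yaw 20.38
```

Emit:
play_rows:
  rows:
    - [25, -0.0005, 0.001, 0.002, 0, 0, 0]
    - [25, 0, 0, 0.0015, 0, 0, 0]
    - [25, 0, 0, 0.001, 0, 0, 0]
    - [25, 0, 0, 0.001, 0, 0, 0]
    - [25, 0, 0, 0.0005, 0, 0, 0]
    - [25, 0, 0, 0, 0, 0, 0]
    - [25, 0, 0, 0, 0, 0, 0]

```text
clock: 24.25
tool_pos: [0.616, 0.1645, 0.2132]
eef_rot: [0.984, 0.177, -0.002, -0.0]
contact_force: [-1.0, -0.6, 5.9]
opening: 0.416
finger_force: 25.0
```

Contact made, so I'm releasing and going up.

Emit:
play_rows:
  rows:
    - [46, 0, 0, 0, 0, 0, 0]
    - [54, 0, 0, 0, 0, 0, 0]
    - [62, 0, 0, 0, 0, 0, 0]
    - [62, 0, 0, 0, 0, 0, 0]
    - [62, 0, 0, 0, 0, 0, 0]

```text
clock: 24.88
tool_pos: [0.6159, 0.1645, 0.2126]
eef_rot: [0.984, 0.177, -0.002, -0.0]
contact_force: [0.2, -1.1, 0.1]
opening: 0.619
finger_force: 0.0
```

Emit:
play_rows:
  rows:
    - [62, 0, 0, -0.01, 0, 0, 0]
    - [62, 0, 0, -0.02, 0, 0, 0]
    - [62, 0, 0, -0.03, 0, 0, 0]
    - [62, 0, 0, -0.03, 0, 0, 0]
    - [62, 0, 0, -0.01, 0, 0, 0]
    - [62, 0, 0, 0, 0, 0, 0]

```text
clock: 25.62
tool_pos: [0.6165, 0.1645, 0.3136]
eef_rot: [0.984, 0.177, -0.001, -0.0]
contact_force: [-0.3, -1.0, 0.7]
opening: 0.618
finger_force: 0.0
```

```bash
python3 - <<'E'
from h import *
to(.460,.2032,.25)
n='side'; I=cams.snapshot(n); o=cv2.resize(I,None,fx=4,fy=4,interpolation=2)
for d,z in((.066,.026),(.052,.042),(.038,.058)):cv2.polylines(o,[np.int32(proj(n,circ(d,z)+[.6145,.164,0])*4+1)],True,(255,0,0),1)
u,v=np.int32(proj(n,[.6145,.164,.03])[0]*4); cv2.imwrite('pics/p3.png',o[v-150:v+200,u-200:u+220,::-1])
x,ar,am=fit(n,'cap',blob(I,(216,268))); print(x,ar,am)
E
```

```text
t 25.625 pos [0.6165 0.1645 0.3136] op 0.618 F [-0.3 -1.   0.7] tool delta [-0.1331 -0.0907  0.064 ] zaxis [-2.2e-03  3.0e-04 -1.0e+00] yaw 20.39
[0.46140259 0.20255561] 382.5 358.912539420533
```

View pics/p3.png

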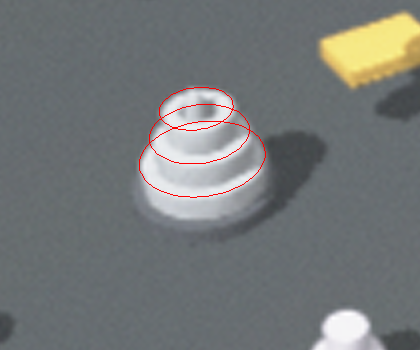

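All three rings are stacked concentric and flat, to within about 1 px. Now the cap.

Emit:
play_rows:
  rows:
    - [62, -0.009, -0.006, 0, 0, 0, 0]
    - [62, -0.023, -0.015, 0.01, 0, 0, 0]
    - [62, -0.028, -0.019, 0.015, 0, 0, 0]
    - [62, -0.028, -0.019, 0.015, 0, 0, 0]
    - [62, -0.023, -0.016, 0.014, 0, 0, 0]
    - [62, -0.016, -0.011, 0.01, 0, 0, 0]
    - [62, -0.006, -0.004, 0, 0, 0, 0]
    - [62, 0, 0, 0, 0, 0, 0]

```text
clock: 26.68
tool_pos: [0.4599, 0.2026, 0.2492]
eef_rot: [0.984, 0.177, -0.002, -0.0]
contact_force: [0.5, 0.6, -0.7]
opening: 0.626
finger_force: 0.0
```

```bash
python3 - <<'E'
from h import *
to(.460,.2032,.1845); print(status.get_state()['q'].round(3))
E
```

```text
t 26.675 pos [0.4599 0.2026 0.2492] op 0.626 F [ 0.5  0.6 -0.7] tool delta [ 0.0006 -0.0005  0.0647] zaxis [-4.1e-03 -5.0e-04 -1.0e+00] yaw 20.41
[-0.514  0.799  0.013  2.057 -0.038  0.29  -1.683]
```

Emit:
play_rows:
  rows:
    - [62, 0.0005, -0.0005, 0.015, 0, 0.2, 0]
    - [62, 0, 0, 0.02, 0, 0, 0]
    - [62, 0, 0, 0.015, 0, 0, 0]
    - [62, 0, 0, 0.008, 0, 0, 0]
    - [62, 0, 0, 0.003, 0, 0, 0]
    - [62, 0, 0, 0, 0, 0, 0]
    - [62, 0, 0, 0, 0, 0, 0]

```text
clock: 27.55
tool_pos: [0.4605, 0.2032, 0.1887]
eef_rot: [0.984, 0.177, 0.0, -0.001]
contact_force: [-0.7, -0.6, 0.4]
opening: 0.621
finger_force: 0.0
```

```bash
python3 - <<'E'
from h import *
to(.460,.2032,.1845)
E
```

```text
t 27.55 pos [0.4605 0.2032 0.1887] op 0.621 F [-0.7 -0.6  0.4] tool delta [-0.0005 -0.0001  0.0042] zaxis [ 3.0e-04  1.4e-03 -1.0e+00] yaw 20.39
```

Emit:
play_rows:
  rows:
    - [62, -0.0005, 0, 0.003, 0, 0, 0]
    - [62, 0, 0, 0.001, 0, 0, 0]
    - [10, 0, 0, 0, 0, 0, 0]
    - [10, 0, 0, 0, 0, 0, 0]
    - [10, 0, 0, 0, 0, 0, 0]
    - [10, 0, 0, 0, 0, 0, 0]
    - [10, 0, 0, 0, 0, 0, 0]
    - [10, 0, 0, 0, 0, 0, 0]
  grip_force: 25

```text
clock: 28.55
tool_pos: [0.4599, 0.203, 0.1843]
eef_rot: [0.984, 0.177, -0.0, -0.001]
contact_force: [-0.4, -0.7, -0.3]
opening: 0.219
finger_force: 25.0
```

Emit:
play_rows:
  rows:
    - [10, 0, 0, -0.01, 0, 0, 0]
    - [10, 0, 0, -0.02, 0, 0, 0]
    - [10, 0, 0, -0.03, 0, 0, 0]
    - [10, 0, 0, -0.03, 0, 0, 0]
    - [10, 0, 0, -0.025, 0, 0, 0]
    - [10, 0, 0, 0, 0, 0, 0]

```text
clock: 29.3
tool_pos: [0.4603, 0.2031, 0.3011]
eef_rot: [0.984, 0.177, 0.002, -0.001]
contact_force: [-0.5, -0.6, -0.8]
opening: 0.22
finger_force: 25.0
```

```bash
python3 - <<'E'
from h import *
to(.6145,.164,.297)
E
```

```text
t 29.3 pos [0.4603 0.2031 0.3011] op 0.22 F [-0.5 -0.6 -0.8] tool delta [0.131  0.0903 0.0044] zaxis [ 0.003   0.0029 -1.    ] yaw 20.38
```

Emit:
play_rows:
  rows:
    - [10, 0.009, 0.006, 0, 0, 0, 0]
    - [10, 0.022, 0.015, 0, 0, 0, 0]
    - [10, 0.027, 0.019, 0, 0, 0, 0]
    - [10, 0.027, 0.019, 0, 0, 0, 0]
    - [10, 0.023, 0.016, 0, 0, 0, 0]
    - [10, 0.016, 0.011, 0, 0, 0, 0]
    - [10, 0.007, 0.005, 0, 0, 0, 0]
    - [10, 0, 0, 0, 0, 0, 0]

```text
clock: 30.3
tool_pos: [0.6144, 0.1628, 0.2981]
eef_rot: [0.984, 0.177, -0.001, -0.0]
contact_force: [-0.4, 0.7, -1.5]
opening: 0.216
finger_force: 25.0
```

Emit:
play_rows:
  rows:
    - [10, 0, 0, 0, 0, 0, 0]
    - [10, 0, 0, 0, 0, 0, 0]

```text
clock: 30.55
tool_pos: [0.6137, 0.1637, 0.2991]
eef_rot: [0.984, 0.177, -0.001, -0.001]
contact_force: [0.1, 0.2, -0.9]
opening: 0.218
finger_force: 25.0
```

```bash
python3 - <<'E'
from h import *
to(.6145,.164,.2425)
held([(.034,-.014),(.034,.002),(.02,.02)],'pics/hold4.png')
E
```

```text
t 30.55 pos [0.6137 0.1637 0.2991] op 0.218 F [ 0.1  0.2 -0.9] tool delta [0.0009 0.0001 0.0566] zaxis [-0.0013  0.0011 -1.    ] yaw 20.44
```

View pics/hold4.png

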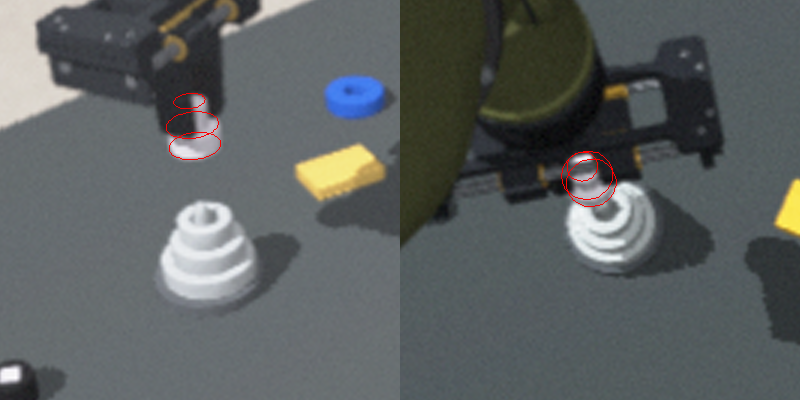

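The cap is held upright on its model. Lowering onto the rod.

Emit:
play_rows:
  rows:
    - [10, 0.001, 0, 0.005, 0, 0, 0]
    - [10, 0, 0, 0.01, 0, 0, 0]
    - [10, 0, 0, 0.01, 0, 0, 0]
    - [10, 0, 0, 0.01, 0, 0, 0]
    - [10, 0, 0, 0.01, 0, 0, 0]
    - [10, 0, 0, 0.004, 0, 0, 0]
    - [10, 0, 0, 0.001, 0, 0, 0]
    - [10, 0, 0, 0, 0, 0, 0]

```text
clock: 31.65
tool_pos: [0.6154, 0.1636, 0.2493]
eef_rot: [0.984, 0.177, 0.0, -0.001]
contact_force: [0.2, 0.4, -1.1]
opening: 0.22
finger_force: 25.0
```

```bash
python3 - <<'E'
from h import *
to(.6145,.164,.2423)
E
```

```text
t 31.65 pos [0.6154 0.1636 0.2493] op 0.22 F [ 0.2  0.4 -1.1] tool delta [-0.0008 -0.0006  0.007 ] zaxis [-0.      0.0012 -1.    ] yaw 20.38
```

Emit:
play_rows:
  rows:
    - [10, -0.0005, -0.0005, 0.002, 0, 0, 0]
    - [10, 0, 0, 0.002, 0, 0, 0]
    - [10, 0, 0, 0.0015, 0, 0, 0]
    - [10, 0, 0, 0.0005, 0, 0, 0]
    - [10, 0, 0, 0.0005, 0, 0, 0]
    - [10, 0, 0, 0, 0, 0, 0]
    - [10, 0, 0, 0, 0, 0, 0]

```text
clock: 32.52
tool_pos: [0.6147, 0.1639, 0.2426]
eef_rot: [0.984, 0.177, -0.0, -0.001]
contact_force: [0.0, -0.2, -1.8]
opening: 0.213
finger_force: 25.0
```

Emit:
play_rows:
  rows:
    - [10, 0, 0, 0.0005, 0, 0, 0]
    - [10, 0, 0, 0.0003, 0, 0, 0]
    - [10, 0, 0, 0, 0, 0, 0]
    - [10, 0, 0, 0, 0, 0, 0]

```text
clock: 33.02
tool_pos: [0.6147, 0.1639, 0.2423]
eef_rot: [0.984, 0.177, 0.0, -0.001]
contact_force: [-2.3, -0.7, 4.4]
opening: 0.214
finger_force: 25.0
```

Seated, so I'm releasing gently and retreating.

Emit:
play_rows:
  rows:
    - [28, 0, 0, 0, 0, 0, 0]
    - [36, 0, 0, 0, 0, 0, 0]
    - [50, 0, 0, 0, 0, 0, 0]
    - [50, 0, 0, 0, 0, 0, 0]
    - [50, 0, 0, 0, 0, 0, 0]

```text
clock: 33.65
tool_pos: [0.6146, 0.1639, 0.2417]
eef_rot: [0.984, 0.177, -0.0, -0.001]
contact_force: [0.2, -1.1, 0.4]
opening: 0.497
finger_force: 0.0
```

Emit:
play_rows:
  rows:
    - [50, 0, 0, -0.01, 0, 0, 0]
    - [50, 0, 0, -0.02, 0, 0, 0]
    - [50, 0, 0, -0.03, 0, 0, 0]
    - [50, 0, 0, -0.03, 0, 0, 0]
    - [50, -0.03, 0, -0.02, 0, 0, 0]
    - [50, -0.05, 0, 0, 0, 0, 0]
    - [50, -0.04, 0, 0, 0, 0, 0]
    - [50, 0, 0, 0, 0, 0, 0]

```text
clock: 34.65
tool_pos: [0.4998, 0.1208, 0.3533]
eef_rot: [0.984, 0.177, -0.001, -0.0]
contact_force: [0.2, 0.5, 0.9]
opening: 0.502
finger_force: 0.0
```

```bash
python3 - <<'E'
from h import *
to(.6145,.164,.2423)
A=[]
for n in('side','top'):
    o=cv2.resize(cams.snapshot(n),None,fx=4,fy=4,interpolation=2)
    u,v=np.int32(proj(n,[.6145,.164,.04])[0]*4); A.append(o[v-200:v+200,u-200:u+200])
cv2.imwrite('pics/end.png',np.hstack(A)[:,:,::-1])
E
```

```text
t 34.65 pos [0.4998 0.1208 0.3533] op 0.502 F [0.2 0.5 0.9] tool delta [ 0.1228 -0.0005  0.1108] zaxis [-2.3e-03  1.0e-04 -1.0e+00] yaw 20.35
```

View pics/end.png

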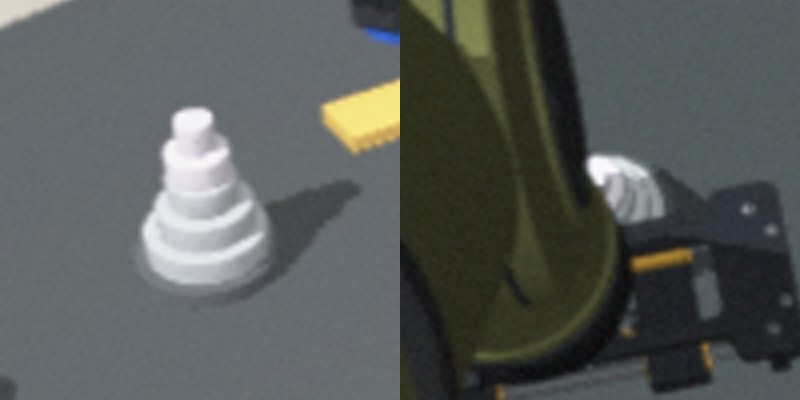

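The side view shows the full stack upright: wide, middle and narrow weights with the cap seated, knob up. The gripper is clear, so I'm handing in.

```bash
python3 -c "
from plant import r
print(r.finish_job())"
```

```text
the job is handed in; nothing more can be done
None
```

The carrier is loaded with the wide, middle and narrow weights and the cap on top, knob up, and I handed the job in at about 35 s; no verdict came back.

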